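Latch the sprung jaw of a plate jig at its middle opening

ROBOT

A 6-joint arm with a two-finger parallel gripper is mounted at the origin on the work surface. World frame = base frame: x ahead of the robot, y to its left, z up, the work surface at z = 0. Lengths are in mm, angles in rad, forces in N, time in s.
With the tool pointing down it reaches from about 350 to 875 mm from the base axis. Payload 4.2 kg.
Tool frame: the origin (TCP) lies between the finger pads; the fingertips stand 11 mm ahead of it and the grasp point (between the pads) lies 8 mm behind it; z points along the fingers, y is the direction in which the jaws open and shut (so a half turn about z gives the same grasp; the last joint's range is limited). The gripper opens to 85 mm and grips with 20 to 120 N. Pads are 22 mm wide; open, the fingers measure 114 mm over their backs; the gripper's body (76 mm by 85 mm) begins 54 mm behind the grasp point. The pads swing forward as they close: fully open they stand 13 mm farther back than shut.
Start: joints at [-0.983, 0.385, 0.008, 0, -1.194, -0.259], TCP at [201.832, -591.492, 242.312] pointing down, gripper open.
Joint ranges: [-3.14, 3.14], [-1.21, 2.06], [-1.07, 1.41], [-3.16, 2.05], [-2.99, -0.16], [-3.1, 3.1]. Speed limits (rad/s): [2.79, 2.79, 3.14, 3.14, 3.14, 3.14].

INTERFACE

Orientations are given as a unit quaternion [x, y, z, w].
In Python, from bench import * gives the robot as it stands. The module is installed in compiled form; this text tells all that it offers.
- The arm moves only by the tool drive_tool, never from a script. Its argument "increments" is a list of rows, each a list of 3 entries, a list of its own where there are three numbers: the gripper command: -1 is shut, 1 is fully open, values between are in proportion, then the shift along the tool's x, y, z scaled (see below), then the turn about the tool's z scaled (see below). In form: [[hand, [tx, ty, tz], turn], ...]. A call has 1 to 20 rows; each row shifts and turns the commanded pose from where the row before left it, along the tool's axes as they then stand; what a row does not reach is not made up. The controller multiplies each number of a shift by 0.3 m and each number of a turn by 2 rad. A row lasts 1/8 s, in which the tool goes at most 62.5 mm and 10.7 degrees, less where a joint would pass 70% of its speed; a pose out of reach is approached as far as the arm can. A call with a number of a shift or a turn outside -1 to 1 is refused whole. A call with a gripper value outside its range is refused whole. The fingers move at their own pace and stop on an object; the grip force is fixed at half the most. Time passes only in rows, so rows that do not move let the fingers close. It gives the time, the measured TCP pose, the force and the opening at its end, in the units of the state.
- read_state(): the state, without advancing time (a new reading comes with each control period).
- get_image(name): name is "scene" or "top" or "wrist"; returns the picture (384x512x3 uint8, red, green, blue); there is no depth.
- calibration(name): a dict with "fovy" (degrees; the focal length in pixels is half the picture's height over the tangent of half this angle, whatever the lens; pixels are square), "cx", "cy" (the principal point, pixels), "R" (3x3) and "t" (3): a world point X has camera coordinates R X + t. Camera axes: x right, y down, z forward; pixel columns grow to the right and rows downward; lengths in mm; the calibration is good to about 2 mm. A picture is of the moment at which its call begins: read the wrist's pose just before it. calibration takes no time and is no camera call; for the wrist camera it gives the pose at the moment of the call.
- job_done(): hands the job in, once; it reports no verdict.
The state is a dict: "clock": time; "joints": joint angles; "joint_vel": joint speeds; "joint_efforts": joint torques, N m; "position": TCP position; "ee_rot": TCP orientation; "contact_force": force on the tool from outside, world axes, zero at the start; "wrist_torque": the same for the moment, N m; "gripper_width": finger opening in mm.
Only numpy, scipy, OpenCV 4.12 (cv2) and the standard library are available. Lean on these libraries where they do the work, as an engineer would, in place of code of your own. Each camera call takes 0.05 s, during which the arm holds its last target.

TASK

Set the sprung jaw of the plate jig to its middle opening for the next plate: with your fingertips push the front face of the jaw away from the fence until the spring plunger has dropped into the first notch of the slide, then let go so that the jaw springs back against the plunger and stays latched there. Stop before the second notch, which lies further on. Only push the front of the jaw: do not grip it or reach behind it, do not touch the plunger, lift nothing, and leave the loose things lying about where they are.

Things in the scene. Friction and masses are not known exactly. Their poses are not given: they have to be found in the camera images.
- jig: Fixed jig: steel base plate 375 x 120 mm, 12 mm thick. x: the direction in which the jaw is pushed open; y: across; z up. Origin on the table under the base, where the jaw's origin lies when the jaw is at rest. At its -x end a low fence, 120 mm wide, from x = -140 to -125 mm, top 32 mm above the table; at its +x end the spring housing, from x = 135 mm, top 46 mm.
- jaw: Sprung jaw: upright aluminium plate 70 mm wide, 8 mm thick, 15 to 74 mm above the table, backed (+x) by a 10 mm dark steel plate, on the end of a slide bar 28 mm wide, bar top at 25 mm. Axes as the jig's; origin on the table plane, on the centre line, 56 mm in +x of the front face; moves with the jaw. Slides only along x, 78 mm at most. A spring pushes it back towards the fence: 4.5 N at rest, 0.9 N more per 10 mm.
- jaw_face (a point): Centre of the jaw's front (-x) face, the face to push, 50 mm above the table; moves with the jaw, axes as the jaw's. Between it and the fence is an open gap for the fingers, 69 mm long with the jaw at rest, its floor 12 mm above the table.
- plunger: Vertical spring plunger: steel pin 8 mm in diameter, round end, black knob 22 mm across, its top 84 mm above the table when down. Origin at the pin's lower end, 25.5 mm above the table when down. Held in a steel bridge over the slide bar (20 mm in x, 90 mm wide, top 66 mm), which does not move but is set at another place along the bar each time.
- mid_notch (a point): Point on the slide bar's top, moving with the jaw, where the plunger stands when latched in the first notch; axes as the jaw's. At rest 26 to 42 mm in -x of the plunger. A saw tooth 8 mm high ahead of it lifts the plunger (up to 5 N more push). Push until this point is 2 mm or more past the plunger: it drops behind the tooth, and once let go the jaw returns until the point is at the plunger.
- far_notch (a point): The same point for the second notch, 28 mm in -x of mid_notch on the bar, with a like tooth between them. It must not be pushed as far as the plunger: the jaw would latch too wide open.
- flange: Loose steel ring, 96 mm outside, 52 mm bore, 12 mm high, lying near the jig. Origin at the centre of its underside. Leave alone.
- tin: Loose metal tin, 60 mm in diameter, 90 mm high, standing near the jig. Origin at the centre of its underside. Leave alone.
- brush: Loose brush with a wooden handle, about 190 mm long along its x, lying beside the jig. Leave alone.
- offcut: Loose offcut of steel angle, 80 mm long along its x, 40 mm by 40 mm, lying near the jig. Origin at the centre of its underside. Leave alone.

How it is judged:
By the outcome, as a careful person would: the job done as asked, in the order asked, and still so for the second after the job is handed in, with the robot touching nothing.
It also fails if it takes over 38 s, if anything falls off the work surface, if the arm or the gripper's body presses on something with over 40 N, if the wrist force passes 120 N, or if a joint passes its speed limit or range.

## Working session

There is one attempt and no reset: what is moved stays moved. The work goes in short steps, Python scripts to look and compute and a tool call to move; the robot and the scene stay as the last step left them, time stands still between calls to the robot, and variables do not carry over. Pictures are saved under pics/ and viewed, and the job is handed in when it is done.

Besides the shell and the picture viewer there is one more tool, called after "Request:" as name(argument=value, ...) on one line, values as JSON. drive_tool: Moves the arm, as the interface text tells. Shifts and turns lie within -1 to 1; 1 stands for 0.3 m of shift or 2 rad of turn. Its arguments: {"type":"object","properties":{"increments":{"type":"array"}},"required":["increments"]}

```bash
mkdir -p pics; python3 - <<'E'
from bench import *
import cv2,numpy as np
for n in ["scene","top"]:
    im=get_image(n); cv2.imwrite(f"pics/{n}0.png",im[:,:,::-1]); c=calibration(n); print(n,c)
s=read_state(); print(s)
E
```

```text
scene {'fovy': 46.86812479687116, 'cx': 256.41568970205026, 'cy': 193.02333412232264, 'R': array([[ 0.82751368,  0.56143261, -0.00381279],
       [ 0.45466775, -0.67410277, -0.58211914],
       [-0.32939089,  0.479978  , -0.81309456]]), 't': array([-511.89042492, -195.83684706, 1406.38605876])}
top {'fovy': 44.17042848749511, 'cx': 258.63464606282344, 'cy': 190.38235383965548, 'R': array([[-0.01002906, -0.99991152,  0.00873892],
       [-0.98151986,  0.00817369, -0.19118565],
       [ 0.19109731, -0.01049483, -0.98151499]]), 't': array([  59.99853469,  593.39939363, 1102.06021991])}
{'clock': 0.1, 'joints': array([-9.83374500e-01,  3.85460833e-01,  6.73517228e-03, -4.54088286e-04,
       -1.19400171e+00, -2.58597620e-01]), 'joint_vel': array([-1.26804089e-03, -5.52606929e-04,  3.00824532e-03,  1.24176670e-03,
       -2.58009346e-04, -4.94471042e-05]), 'joint_efforts': array([-5.75399317e-04, -3.93319166e+01,  1.88929528e+01,  4.19801071e+00,
       -2.57580992e-03,  5.18830461e-06]), 'position': array([ 201.68167983, -591.01985944,  241.32879616]), 'ee_rot': array([-1.63589697e-01,  9.86527969e-01,  9.67048377e-04, -2.03917724e-04]), 'contact_force': array([-0.95226573,  0.46688296,  0.62225029]), 'wrist_torque': array([-0.00351549,  0.03020879, -0.04878475]), 'gripper_width': 85.70129666691552}
```

View pics/scene0.png

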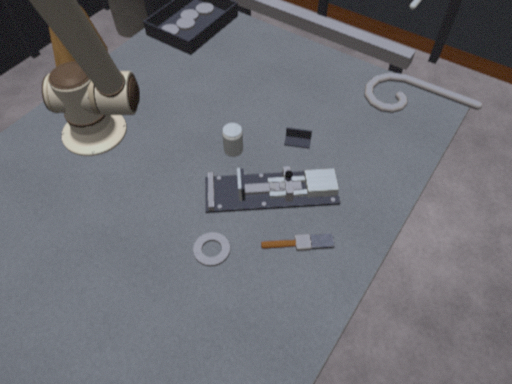

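View pics/top0.png

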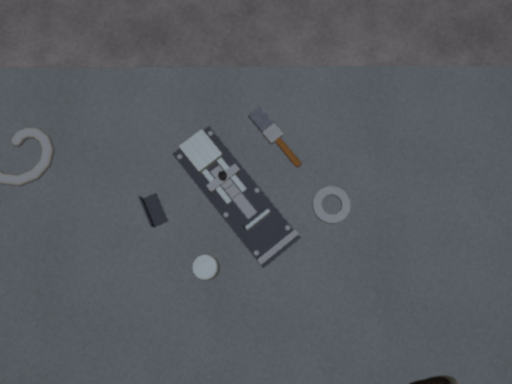

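The top view shows the fence near (278,247), the jaw near (258,219), the knob near (222,175) and the housing near (200,150). I'll enlarge both views.

```bash
python3 - <<'E'
import cv2
t=cv2.imread("pics/top0.png")[115:275,165:310]; cv2.imwrite("pics/t1.png",cv2.resize(t,None,fx=3.7,fy=3.7,interpolation=cv2.INTER_CUBIC))
t=cv2.imread("pics/scene0.png")[155:220,195:350]; cv2.imwrite("pics/s1.png",cv2.resize(t,None,fx=5,fy=5,interpolation=cv2.INTER_CUBIC))
E
```

```text
(no output)
```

View pics/t1.png

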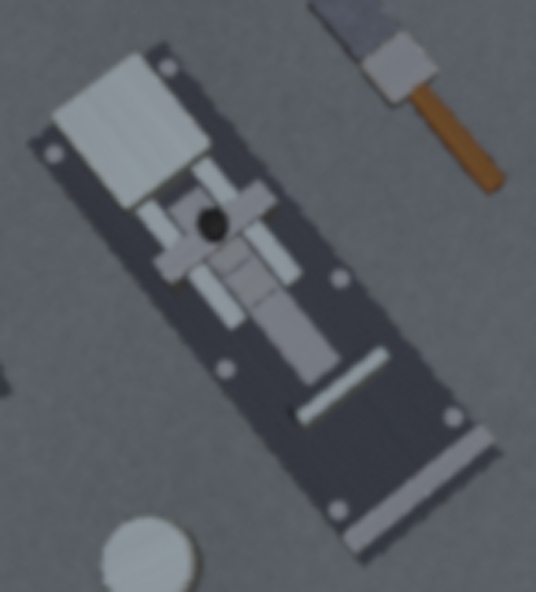

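View pics/s1.png

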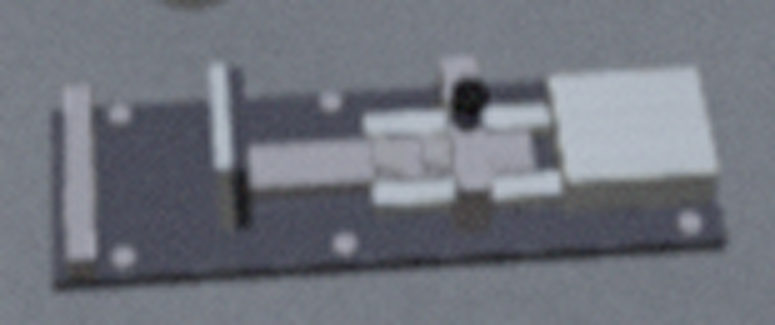

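```bash
cat > h.py <<'E'
import numpy as np, cv2
from scipy.optimize import least_squares
def proj(c,X):
    X=np.atleast_2d(X); p=X@np.array(c["R"]).T+np.array(c["t"]); f=192/np.tan(np.radians(c["fovy"])/2)
    return p[:,:2]/p[:,2:]*f+[c["cx"],c["cy"]]
def ray(c,uv,z):
    f=192/np.tan(np.radians(c["fovy"])/2); R=np.array(c["R"]);t=np.array(c["t"])
    d=R.T@np.array([(uv[0]-c["cx"])/f,(uv[1]-c["cy"])/f,1]); o=-R.T@t
    return o+d*(z-o[2])/d[2]
def J(p,P):
    P=np.atleast_2d(P).astype(float); c,s=np.cos(p[2]),np.sin(p[2])
    return np.c_[p[0]+c*P[:,0]-s*P[:,1],p[1]+s*P[:,0]+c*P[:,1],P[:,2]]
E
cat > fit.py <<'E'
from h import *
from bench import *
ct=calibration("top"); cs=calibration("scene")
P=np.array([(-140,60,32),(-140,-60,32),(-125,60,32),(-125,-60,32),(235,60,12),(235,-60,12)])
U=np.array([(355,553),(497,438),(343,538),(484,424),(28,143),(165,42)])/3.7+[165,115]
Ps=np.array([(-140,60,32),(-140,-60,32),(235,-60,12)]);Us=np.array([(63,86),(68,262),(725,240)])/5+[195,155]
def r(p,a=1,b=1): return np.r_[a*(proj(ct,J(p,P))-U).ravel(),b*(proj(cs,J(p,Ps))-Us).ravel()]
for a,b in((1,0),(0,1),(1,1)):
    s=least_squares(r,[500,0,.6],args=(a,b));print(s.x,np.abs(s.fun).max())
p=s.x
print("jawface top pt, plunger knob top from top cam:")
ck=np.cos(p[2]);sk=np.sin(p[2])
for nm,uv,z in(("knob",(211,223),84),("jaw front top L",(305,424),74),("jaw front R",(388,354),74)):
    w=ray(ct,np.array(uv)/3.7+[165,115],z);d=w[:2]-p[:2];print(nm,w,"jig",ck*d[0]+sk*d[1],-sk*d[0]+ck*d[1])
E
python3 fit.py
```

```text
[559.24286905  86.9681652    0.66677378] 2.4845328465169274
[560.23605734  88.25318867   0.66710403] 2.903412400071147
[559.55174796  87.31075448   0.66691802] 2.5911427172210892
jawface top pt, plunger knob top from top cam:
knob [626.41908572 142.48901052  84.        ] jig 86.67126001031727 1.993360933020881
jaw front top L [496.00060664  82.27207796  74.        ] jig -53.050913695709184 35.35161070613434
jaw front R [540.91086701  28.34529573  74.        ] jig -51.120838810867454 -34.8003966688712
```

```bash
sed -i 's/(235,60,12),(235,-60,12)\]/(-56,35,74),(-56,-35,74),(225,60,12),(225,-60,12)]/; s/(28,143),(165,42)/(305,424),(388,354),(28,143),(165,42)/; s/(235,-60,12)\])/(225,-60,12)])/' fit.py; sed -i 's/^for nm/print(np.round(s.fun.reshape(-1,2),1))\nfor nm/' fit.py; python3 fit.py
```

```text
[561.71177339  89.13744975   0.66759918] 0.6187944030774588
[563.13434909  89.84219835   0.66985953] 0.553362542727541
[562.02704506  89.32086172   0.66815177] 1.0346194358607192
jawface top pt, plunger knob top from top cam:
[[ 0.3  0.2]
 [-0.1  0.3]
 [-0.3 -0.6]
 [-0.5 -0.6]
 [ 0.1 -0.2]
 [ 0.5  0.5]
 [-0.2 -0.1]
 [-0.4 -0.6]
 [-0.4  0.1]
 [-1.  -0.3]
 [ 0.1 -0.1]]
knob [626.41908572 142.48901052  84.        ] jig 83.48528991618254 1.8420952889435114
jaw front top L [496.00060664  82.27207796  74.        ] jig -56.195621803681995 35.37270151922013
jaw front R [540.91086701  28.34529573  74.        ] jig -54.35209823264725 -34.78163368999533
```

Request:
drive_tool(increments=[[-1, [0, 0, 0], -0.085], [-1, [0, 0, 0], -0.085], [-1, [-0.1706, 0.0864, 0], 0], [-1, [-0.1706, 0.0864, 0], 0], [-1, [-0.1706, 0.0864, 0], 0], [-1, [-0.1706, 0.0864, 0], 0], [-1, [-0.1706, 0.0864, 0], 0], [-1, [-0.1706, 0.0864, 0], 0], [-1, [-0.1706, 0.0864, 0], 0], [-1, [-0.1706, 0.0864, 0], 0], [-1, [-0.1706, 0.0864, 0], 0], [-1, [-0.1706, 0.0864, 0], 0], [-1, [-0.1706, 0.0864, 0], 0], [-1, [-0.1706, 0.0864, 0], 0], [-1, [0, 0, 0], 0], [-1, [0, 0, 0], 0]])

```text
clock: 2.1
position: [490.2, 33.3, 241.7]
ee_rot: [-0.328, 0.945, 0.0, -0.001]
contact_force: [0.5, 0.2, -0.3]
gripper_width: 0.2
```

```bash
cat > w.py <<'E'
import sys,json
from h import *
from bench import *
n=sys.argv[1]
s=read_state(); c=calibration("wrist"); im=get_image("wrist")
cv2.imwrite(f"pics/{n}.png",im[:,:,::-1]); 
json.dump({k:(np.array(v).tolist()) for k,v in c.items()},open(n+".json","w"))
print(s["clock"],s["position"],s["ee_rot"],s["contact_force"],s["gripper_width"]); print(c)
E
python3 w.py w1
```

```text
2.1 [490.24509701  33.27613968 241.73488048] [-3.28386442e-01  9.44543075e-01  6.25886245e-05 -8.48703380e-04] [ 0.51307712  0.15369858 -0.26063761] 0.2232504510864632
{'fovy': 62.581397145427864, 'cx': 257.18746912165204, 'cy': 192.84190076216868, 'R': array([[-0.61970459,  0.78483431,  0.00115164],
       [ 0.74708661,  0.58944817,  0.30726608],
       [ 0.24047413,  0.19127457, -0.95162294]]), 't': array([ 277.04358935, -424.47770812,  255.63710182])}
```

View pics/w1.png

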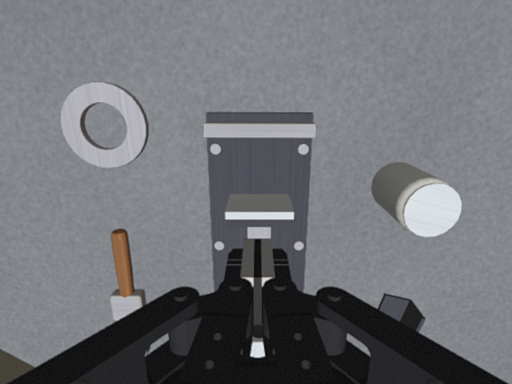

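The wrist view shows the fence at row 130 and the jaw top at row 215. The fingers hide the bar, so I'll shift 170 mm along jig +x to see the notches and the plunger.

Request:
drive_tool(increments=[[-1, [-0.189, 0, 0], 0], [-1, [-0.189, 0, 0], 0], [-1, [-0.189, 0, 0], 0], [-1, [0, 0, 0], 0], [-1, [0, 0, 0], 0]])

```text
clock: 2.78
position: [623.7, 137.4, 241.9]
ee_rot: [-0.327, 0.945, -0.0, -0.001]
contact_force: [-0.8, -0.5, -0.5]
gripper_width: 0.3
```

```bash
python3 w.py w2; python3 -c "
import cv2
t=cv2.imread('pics/w2.png')[0:260,180:340];cv2.imwrite('pics/w2z.png',cv2.resize(t,None,fx=2.3,fy=2.3,interpolation=cv2.INTER_CUBIC))"
```

```text
2.775 [623.70099    137.36619293 241.8780121 ] [-3.27464213e-01  9.44863277e-01 -3.08268780e-05 -7.59373858e-04] [-0.77648848 -0.51999492 -0.51940245] 0.2785869779419344
{'fovy': 62.581397145427864, 'cx': 257.18746912165204, 'cy': 192.84190076216868, 'R': array([[-6.18159067e-01,  7.86052499e-01,  9.14843113e-04],
       [ 7.48185960e-01,  5.88022790e-01,  3.07322255e-01],
       [ 2.41033478e-01,  1.90658511e-01, -9.51605062e-01]]), 't': array([ 276.97418261, -586.08127198,  203.49931832])}
```

View pics/w2z.png

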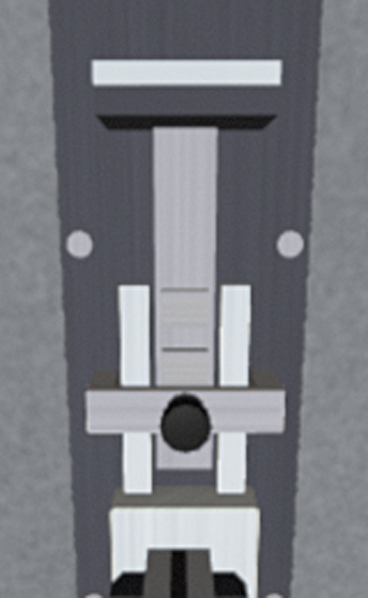

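```bash
cat > m.py <<'E'
from h import *; import json
c=json.load(open("w2.json")); R=np.array(c["R"]);t=np.array(c["t"])
p=[562.03,89.32,.66815]
def jx(w): d=w[:2]-np.array(p[:2]); return np.cos(p[2])*d[0]+np.sin(p[2])*d[1],-np.sin(p[2])*d[0]+np.cos(p[2])*d[1]
cam=-R.T@t; print("cam",cam,jx(cam))
for nm,u,v,z in [("tooth2",185,289,33),("tooth2",185,289,25),("tooth1",185,349.5,33),("tooth1",185,349.5,25),("knob c",185,425,84),("bridge -x top L",86,390,66),("bridge -x R",284,390,66),("bridge +x",185,432,66),("jaw front topL",92,61,74),("jaw front topR",281,61,74),("jaw front-back top",185,85,74),("housing -x",185,507,46),("barend",185,468,25),("tooth2 start?",185,322,25)]:
    w=ray(c,[180+(u+.5)/2.3-.5,(v+.5)/2.3-.5],z); print(nm,z,np.round(jx(w),1))
E
python3 m.py
```

```text
cam [560.66173291  88.11401929 373.51341156] (np.float64(-1.821194537315429), np.float64(-0.09896849987425949))
tooth2 33 [33.   3.3]
tooth2 25 [33.8  3.4]
tooth1 33 [61.1  3.3]
tooth1 25 [62.6  3.4]
knob c 84 [83.3  2.8]
bridge -x top L 66 [ 72.7 -40. ]
bridge -x R 66 [72.9 46. ]
bridge +x 66 [91.8  3. ]
jaw front topL 74 [-54.2 -31.6]
jaw front topR 74 [-54.1  38.3]
jaw front-back top 74 [-46.1   2.8]
housing -x 46 [136.1   3.3]
barend 25 [123.5   3.5]
tooth2 start? 25 [49.4  3.4]
```

Distances in the wrist picture come out right (bridge 19–20 mm, tooth spacing 28 mm). In jig x the first tooth's steep face is at about 60 and the plunger at about 81, both corrected for a 1.5 mm offset. The mid notch is therefore about 25–26 mm from the plunger, and I'll aim for 33 mm of push. Next I'll go back over the gap and lower the tool.

Request:
drive_tool(increments=[[-1, [0.187, 0, 0], 0], [-1, [0.187, 0, 0], 0], [-1, [0.187, 0, 0], 0], [-1, [0, 0, 0], 0], [-1, [0, 0, 0], 0], [-1, [0, 0, 0.162], 0], [-1, [0, 0, 0.162], 0], [-1, [0, 0, 0.162], 0], [-1, [0, 0, 0.162], 0], [-1, [0, 0, 0], 0], [-1, [0, 0, 0], 0]])

```text
clock: 4.2
position: [494.0, 35.1, 49.2]
ee_rot: [-0.329, 0.944, -0.0, 0.001]
contact_force: [0.6, 1.0, 0.0]
gripper_width: -0.2
```

```bash
python3 w.py w3|head -1; python3 - <<'E'
from bench import *
import cv2
t=get_image("scene")[130:230,170:360,::-1]; cv2.imwrite("pics/s3.png",cv2.resize(t,None,fx=4,fy=4,interpolation=cv2.INTER_CUBIC))
E
```

```text
4.2 [494.00211781  35.11432387  49.20617996] [-3.28645938e-01  9.44452280e-01 -1.98735371e-04  1.30301132e-03] [0.61997553 1.04983932 0.03390634] -0.20726515089724584
```

View pics/s3.png

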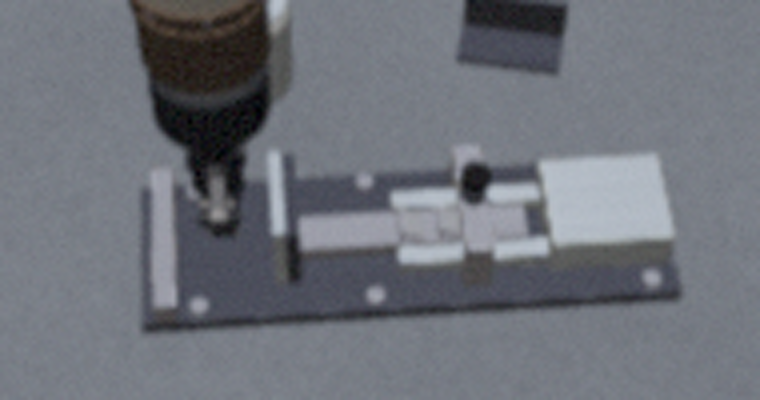

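View pics/w3.png

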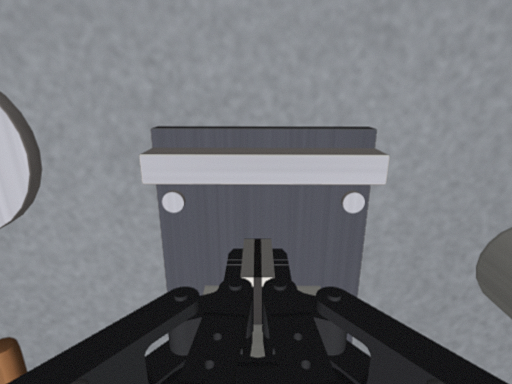

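The closed fingers are in the gap with the jaw still ahead of them. I'll approach in small steps until they touch.

Request:
drive_tool(increments=[[-1, [-0.02, 0, 0], 0], [-1, [-0.02, 0, 0], 0], [-1, [-0.01, 0, 0], 0], [-1, [0, 0, 0], 0]])

```text
clock: 4.8
position: [504.3, 44.0, 48.0]
ee_rot: [-0.328, 0.945, 0.0, 0.0]
contact_force: [0.3, -0.0, -0.7]
gripper_width: -0.1
```

Request:
drive_tool(increments=[[-1, [-0.01, 0, 0], 0], [-1, [0, 0, 0], 0]])

```text
clock: 5.05
position: [506.5, 45.7, 47.9]
ee_rot: [-0.328, 0.945, -0.0, 0.0]
contact_force: [0.4, -0.4, 0.7]
gripper_width: -0.2
```

Request:
drive_tool(increments=[[-1, [-0.01, 0, 0], 0], [-1, [0, 0, 0], 0]])

```text
clock: 5.3
position: [509.0, 47.6, 47.9]
ee_rot: [-0.328, 0.945, -0.0, 0.0]
contact_force: [0.6, 0.0, -0.8]
gripper_width: 0.1
```

Request:
drive_tool(increments=[[-1, [-0.01, 0, 0], 0], [-1, [0, 0, 0], 0]])

```text
clock: 5.55
position: [511.3, 49.5, 47.9]
ee_rot: [-0.328, 0.945, -0.0, 0.0]
contact_force: [-0.4, -0.2, -0.1]
gripper_width: -0.0
```

Request:
drive_tool(increments=[[-1, [-0.007, 0, 0], 0], [-1, [0, 0, 0], 0]])

```text
clock: 5.8
position: [511.5, 49.9, 47.7]
ee_rot: [-0.328, 0.945, -0.0, -0.002]
contact_force: [-3.3, -2.5, 3.9]
gripper_width: -0.0
```

Request:
drive_tool(increments=[[-1, [-0.007, 0, 0], 0], [-1, [0, 0, 0], 0]])

```text
clock: 6.05
position: [513.2, 51.3, 47.7]
ee_rot: [-0.328, 0.945, -0.0, -0.001]
contact_force: [-3.6, -3.6, 4.4]
gripper_width: 0.0
```

```bash
cat > s.py <<'E'
import sys
from h import *
from bench import *
im=get_image("scene"); cv2.imwrite(f"pics/{sys.argv[1]}_full.png",im[:,:,::-1]);t=im[155:220,195:350,::-1]; cv2.imwrite(f"pics/{sys.argv[1]}.png",cv2.resize(t,None,fx=5,fy=5,interpolation=cv2.INTER_CUBIC))
s=read_state();p=[562.03,89.32,.66815];d=s["position"][:2]-np.array(p[:2])
a=np.array([np.cos(p[2]),np.sin(p[2])]);print(s["clock"],"jig x",d@a,"fx",s["contact_force"][:2]@a)
E
python3 s.py s4
```

```text
6.1 jig x -61.797089360175434 fx -5.814086847215887
```

View pics/s4.png

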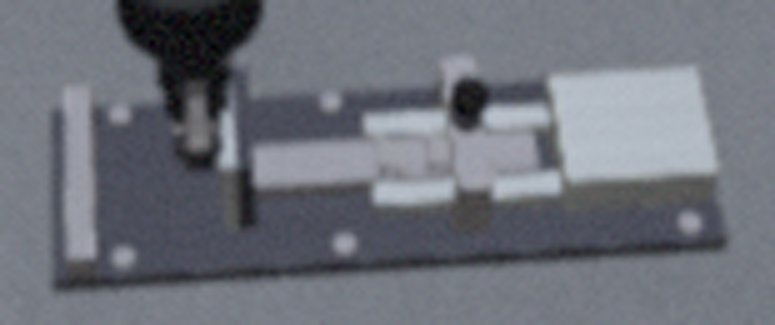

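In contact at TCP jig x of about -64.1, and the jaw is starting to move. I'll push on in steps.

Request:
drive_tool(increments=[[-1, [-0.02, 0, 0], 0], [-1, [-0.02, 0, 0], 0], [-1, [0, 0, 0], 0]])

```text
clock: 6.48
position: [520.7, 57.2, 47.6]
ee_rot: [-0.328, 0.945, -0.0, -0.004]
contact_force: [-6.6, -7.0, 5.9]
gripper_width: 0.1
```

Request:
drive_tool(increments=[[-1, [-0.01, 0, 0], 0], [-1, [-0.01, 0, 0], 0], [-1, [0, 0, 0], 0]])

```text
clock: 6.85
position: [524.1, 60.0, 47.6]
ee_rot: [-0.327, 0.945, -0.001, -0.005]
contact_force: [-9.7, -10.2, 9.9]
gripper_width: 0.2
```

Request:
drive_tool(increments=[[-1, [-0.01, 0, 0], 0], [-1, [0, 0, 0], 0]])

```text
clock: 7.1
position: [526.9, 62.2, 47.5]
ee_rot: [-0.327, 0.945, -0.0, -0.005]
contact_force: [-8.2, -7.4, 6.6]
gripper_width: 0.3
```

Request:
drive_tool(increments=[[-1, [-0.01, 0, 0], 0], [-1, [0, 0, 0], 0]])

```text
clock: 7.35
position: [532.1, 66.2, 47.5]
ee_rot: [-0.328, 0.945, 0.0, -0.001]
contact_force: [-3.0, -1.7, 1.2]
gripper_width: 0.2
```

```bash
python3 s.py s5
```

```text
7.4 jig x -37.408929894262236 fx -3.202952046268079
```

View pics/s5.png

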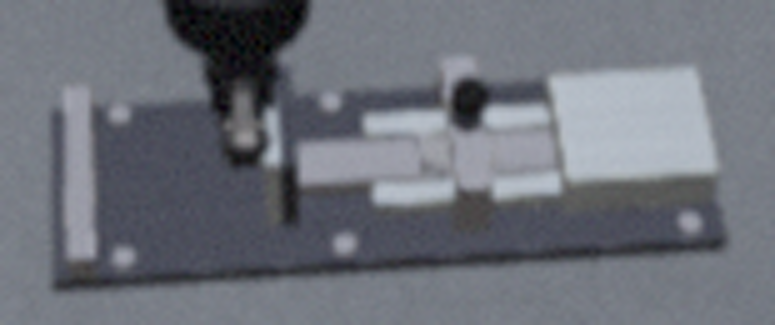

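The force peaked near 14 N and then fell, so the tooth has passed. I'll push about 6 mm further for margin; the second tooth is about 28 mm on.

Request:
drive_tool(increments=[[-1, [-0.01, 0, 0], 0], [-1, [0, 0, 0], 0]])

```text
clock: 7.65
position: [534.1, 67.8, 47.5]
ee_rot: [-0.328, 0.945, -0.0, -0.002]
contact_force: [-5.1, -4.4, 2.9]
gripper_width: -0.1
```

Request:
drive_tool(increments=[[-1, [-0.01, 0, 0], 0], [-1, [0, 0, 0], 0], [-1, [0, 0, 0], 0]])

```text
clock: 8.02
position: [536.3, 69.5, 47.5]
ee_rot: [-0.328, 0.945, -0.0, -0.002]
contact_force: [-5.3, -5.8, 3.5]
gripper_width: -0.4
```

```bash
python3 s.py s6
```

```text
8.075 jig x -32.43692222151054 fx -7.2923936613330085
```

View pics/s6.png

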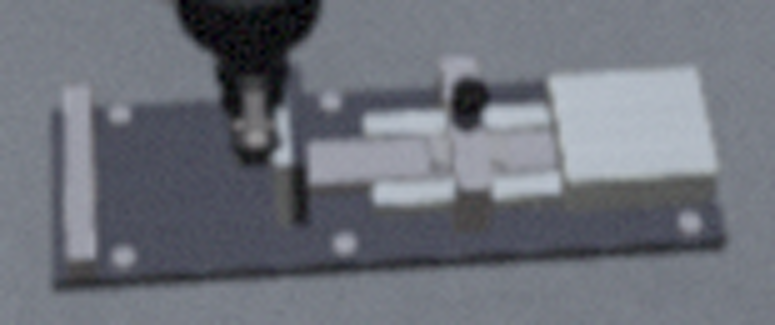

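The force is 7.3 N, which matches the spring alone at 32 mm, so the plunger is down. I'll back off slowly.

Request:
drive_tool(increments=[[-1, [0.007, 0, 0], 0], [-1, [0.007, 0, 0], 0], [-1, [0.007, 0, 0], 0], [-1, [0.007, 0, 0], 0], [-1, [0.01, 0, 0], 0], [-1, [0, 0, 0], 0]])

```text
clock: 8.82
position: [529.5, 63.8, 48.2]
ee_rot: [-0.328, 0.945, 0.0, 0.001]
contact_force: [0.7, -0.7, 1.2]
gripper_width: -0.3
```

Request:
drive_tool(increments=[[-1, [0.03, 0, 0], 0], [-1, [0.03, 0, 0], 0], [-1, [0, 0, 0], 0], [-1, [0, 0, 0], 0]])

```text
clock: 9.32
position: [515.0, 52.3, 48.1]
ee_rot: [-0.328, 0.945, -0.0, 0.0]
contact_force: [1.2, -0.2, 0.5]
gripper_width: -0.1
```

```bash
python3 s.py s7
```

```text
9.375 jig x -59.688380924365646 fx 0.9778383213150678
```

View pics/s7.png

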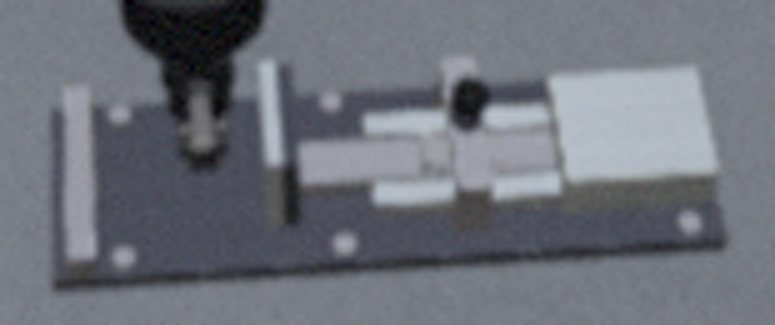

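The jaw stayed open with the fingers clear of it. I'll lift up and check.

Request:
drive_tool(increments=[[-1, [0.03, 0, 0], 0], [-1, [0.03, 0, 0], 0], [-1, [0, 0, -0.16], 0], [-1, [0, 0, -0.16], 0], [-1, [0, 0, -0.16], 0], [-1, [0, 0, -0.16], 0], [-1, [-0.19, 0, 0], 0], [-1, [-0.19, 0, 0], 0], [-1, [-0.19, 0, 0], 0], [-1, [0, 0, 0], 0], [-1, [0, 0, 0], 0]])

```text
clock: 10.75
position: [634.1, 146.7, 239.1]
ee_rot: [-0.328, 0.945, -0.0, -0.001]
contact_force: [-0.6, -1.0, 0.4]
gripper_width: -0.1
```

```bash
python3 w.py w8|head -1; python3 s.py s8; python3 -c "
import cv2
t=cv2.imread('pics/w8.png')[0:260,180:340];cv2.imwrite('pics/w8z.png',cv2.resize(t,None,fx=2.3,fy=2.3,interpolation=cv2.INTER_CUBIC))"
```

```text
10.75 [634.07362673 146.74605832 239.05171114] [-3.28168514e-01  9.44618615e-01 -5.32154146e-05 -1.04721858e-03] [-0.617175   -1.00500816  0.43372325] -0.07872088389703422
10.85 jig x 91.74886576441796 fx -0.1266490582138486
```

View pics/w8z.png

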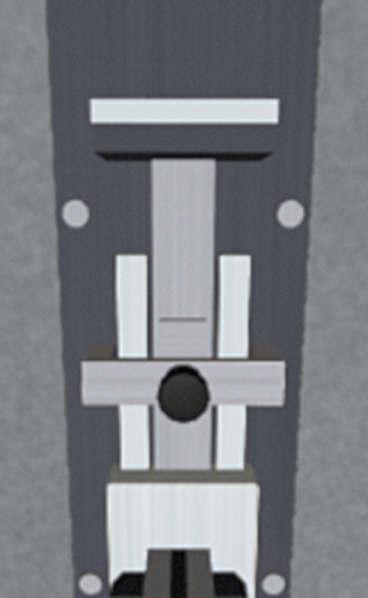

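View pics/s8_full.png

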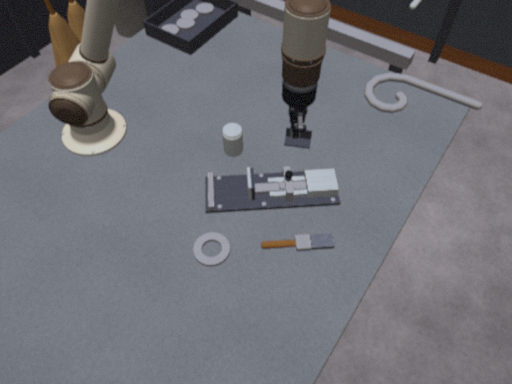

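```bash
python3 - <<'E'
from h import *; import json
p=[562.03,89.32,.66815]
def jx(w): d=w[:2]-np.array(p[:2]); return np.cos(p[2])*d[0]+np.sin(p[2])*d[1]
for f,rows in(("w2",[(61,74),(289,33),(390,66)]),("w8",[(99,74),(319,33),(361,66)])):
    c=json.load(open(f+".json")); print(f,[round(jx(ray(c,[180+185.5/2.3-.5,(v+.5)/2.3-.5],z)),1) for v,z in rows])
from bench import *
job_done()
E
```

```text
w2 [np.float64(-54.1), np.float64(33.0), np.float64(72.8)]
w8 [np.float64(-27.1), np.float64(60.2), np.float64(73.3)]
the job is handed in; nothing more can be done
```

The jaw is latched in the first notch, and I handed the job in at about 10.9 s of the 38 s allowed.

- **Push:** With closed fingertips I pushed the front face about 32 mm. The force peaked near 14 N as the first tooth passed, then settled at 7.3 N, which is the spring force alone at that opening. I stopped well short of the second notch.
- **Release:** I backed off and the jaw stayed open, with the contact force back to about zero.
- **Last checks:** The wrist camera puts the jaw about 27 mm open, against about 25–26 mm estimated beforehand. The first tooth is out of sight past the front of the bridge, and the second is still about 13 mm short of it. The gripper is well clear, and in the scene view the ring, tin, brush and offcut look unmoved.
- **Disagreements:** The wrist camera placed the jig about 1.5 mm off in x and 3 mm off in y compared with the fixed cameras. My distances were differences within one camera's view or measured from first contact, so this offset did not affect them. My notch-to-plunger estimate of 25–26 mm was also at or just under the stated 26 mm minimum, while the 27 mm final opening is within the stated range.

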